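# Brush out the spirit tank and hold its bayonet lid half-turned

## Robot

A 7-joint arm with a two-finger parallel gripper is mounted at the origin on the work surface. World frame = base frame: x ahead of the robot, y to its left, z up, the work surface at z = 0. Lengths are in m, angles in rad, forces in N, time in s.
With the tool pointing down it reaches from about 0.4 to 0.85 m from the base axis. Payload 4.5 kg.
Tool frame: the origin (TCP) lies on the centre line of the jaws, within the pads' length; the fingertips stand 22 mm ahead of it and the grasp point (between the pads) lies 3 mm ahead of it; z points along the fingers, y is the direction in which the jaws open and shut (so a half turn about z gives the same grasp; the last joint's range is limited). The gripper opens to 88 mm and grips with 3 to 60 N. Pads are 18 mm wide; open, the fingers measure 123 mm over their backs; the gripper's body (75 mm by 187 mm) begins 45 mm behind the grasp point.
Start: joints at [-1.21, 0.689, -0.195, 1.565, 0.157, 0.902, -0.215], TCP at [0.201, 0.592, 0.261] pointing down, gripper open.
Joint ranges: [-3.01, 3.01], [-0.46, 2.08], [-1.47, 1.51], [0.13, 2.56], [-1, 4.14], [0.04, 2.09], [-2.66, 2.66]. Speed limits (rad/s): [2.57, 2.57, 3.14, 3.14, 3.14, 3.14, 3.14].

## Interface

Orientations are given as a unit quaternion [x, y, z, w].
In Python, from cell import r, viewer gives the robot as it stands. The module is installed in compiled form; this text tells all that it offers.
- The arm moves only by the shell command python3 -m inch 'ROWS'. ROWS is JSON, a list of rows, each a list of 3 entries, a list of its own where there are three numbers: the opening, from 0 (shut) to 1 (fully open), then the shift along the world's x, y, z in mm, then the turn about the world's z in degrees. In form: [[jaw, [dx, dy, dz], turn], ...]. A call has 1 to 8 rows; each row shifts and turns the commanded pose from where the row before left it; what a row does not reach is not made up. A row lasts 1/10 s, in which the tool goes at most 50 mm and 8.59 degrees, less where a joint would pass 70% of its speed; a pose out of reach is approached as far as the arm can. A call with a gripper value outside its range is refused whole. The fingers move at their own pace and stop on an object; the grip force is fixed at half the most. Time passes only in rows, so rows that do not move let the fingers close. It gives the time, the measured TCP pose, the force and the opening at its end, in the units of the state.
- r.observe(): the state, without advancing time (a new reading comes with each control period).
- viewer.grab_frame(name): name is "side" or "top" or "wrist"; returns a dict with "color" (384x512x3 uint8, red, green, blue), "z_map" (384x512 float32, m along the optical axis (not along the pixel's ray), 0 where there is no reading), "fx", "fy", "cx", "cy" (pixels), "origin" and "rotation" of the camera in the world; the wrist camera has in their place "hand_eye" (4x4, takes a point from camera to tool coordinates, whose origin is the TCP and whose axes are the flange's). Camera axes: x right, y up, looking along -z (the intrinsics and any distortion apply to the point x, -y, -z); pixel columns grow to the right and rows downward; lengths in m; the calibration is good to about 2 mm. A picture is of the moment at which its call begins: read the wrist's pose just before it.
- r.finish_job(): hands the job in, once; it reports no verdict.
The state is a dict: "t": time; "qpos": joint angles; "qvel": joint speeds; "joint_torque": joint torques, N m; "position": TCP position; "eef_rot": TCP orientation; "wrist_force": force on the tool from outside, world axes, zero at the start; "wrist_torque": the same for the moment, N m; "width": opening from 0.0 (shut) to 1.0 (fully open).
Only numpy, scipy, OpenCV 4.12 (cv2) and the standard library are available. Lean on these libraries where they do the work, as an engineer would, in place of code of your own. Each camera call takes 0.05 s, during which the arm holds its last target.

## Task

Brush out the copper spirit tank: take the long brush from its wooden stand, push it down the tank's mouth nearly to the floor, draw it up until the brush head reaches the mouth, push it down again, then stand it back in its stand and let go. Then fit the steel bayonet lid: drop its lugs fully through the two slots so the lid sits flat on the rim, twist it clockwise (seen from above) half-way to the lock, so that its grip points at the fins on the tank wall, never on to the lock click, and finish while still gripping and holding it there, as its spring would turn it back. Leave the crank disc, burner tray and whistle where they are.

Things in the scene. Friction and masses are not known exactly. Their poses are not given: they have to be found in the camera images.
- tank: Round copper spirit tank, outer diameter 76 mm, fixed to the desk on a 90 x 90 x 8 steel plate; alike every half turn. Origin: underside centre of the plate, on the tank's axis, z up. Rim 100 above it, inner floor 12 above it. Chamber 68 diameter under a 4 thick lip. The lip's two slots lie on its own +x and -x sides. Lugs turn clockwise from the slots; anticlockwise a stop blocks them after 0.2 rad.
- tank_mouth (a point): Centre of the tank's mouth, at rim height (100 mm above the tank's origin), axes as the tank's. Bore 40 diameter; two slots 16 wide cut into the lip along +x and -x out to radius 34.
- half_fin (a point): Top of one of two half-way fins on the outside of the tank wall, 45 degrees clockwise (seen from above) from the +x slot; the other is opposite. In mm: 4 thick, sticks out from radius 38 to 53, and tops out 98 above the tank's origin. The point is 45 from the tank's axis.
- lock_boss (a point): One of two round bosses, 14 mm diameter, on the outside of the tank wall (own -y side; the other opposite) marking the locked end stop, 1.55 rad clockwise from the slots. From a turn of 1.04 rad the lugs touch sprung lock balls, which click over at about 1.3 rad.
- return_ring (a joint): Sprung ring under the tank's lip, rad, 0 at rest, grows clockwise. Its pegs meet the lugs when the lid has been turned about 0.2 rad clockwise from the slots, so it reads about the lid's turn less 0.2. It pushes the lid back anticlockwise with 0.03 to 0.09 N m (about 0.055 at half-way); a lid let go at half-way turns back to about 0.35 rad or less.
- lid_grip (a point): Place to grasp the loose steel bayonet lid (about 150 g, lying right way up on the desk, alike every half turn): on its axis, 37 mm above its underside, 22 above its disc. x runs along the grip bar and the lugs, z up. Grip bar 44 long (x), 14 thick (y), its top 14 above this point. On the rim this point is 127 above the tank's origin (137 while the lugs lie on top of the lip).
- lid_foot (a point): Underside centre of the lid, on its axis, axes as lid_grip. In mm: plug 34 diameter, 10 high, with two lugs at its foot: 8 wide, 4 thick, reaching 28 from the axis along +x and -x. Above the plug a disc 66 diameter, 5 thick, which rests on the tank's rim. Turned under the lip it has 2 of play up and down.
- stand: Wooden brush stand, fixed to the desk, 70 x 70 x 55 mm high, with an upright hole of 29 diameter, 48 deep in its middle. Origin: underside centre; hole floor 7 above it.
- brush_grip (a point): Centre of the round wooden handle of the long brush (60 g, 165 mm long), which stands head down in the stand. Handle 15 diameter, 60 long, from 30 below to 30 above this point. z runs along the brush, from tip to handle. This point is 135 from the tip.
- brush_tip (a point): Lower end of the brush, on its axis, z towards the handle. The black bristle head is 23 mm in diameter and runs from this tip 45 mm upwards; above it a 5 mm thick steel stem to the handle.
- crank_disc: Bystander: red cast crank disc lying flat, 64 mm diameter, 10 thick with a pin 28 high. Origin: underside centre.
- burner_tray: Bystander: silver aluminium burner tray, 60 x 100 x 18 mm. Origin: underside centre.
- whistle: Bystander: chrome whistle standing upright, 28 mm diameter foot, 69 high. Origin: underside centre.
There are look-alikes about, which are no part of the job. There is more than one size of the part that bears brush_grip; the job needs the middle-sized.

How it is judged:
By the outcome, as a careful person would: the job done as asked, in the order asked, and still so for the second after the job is handed in, while the arm keeps its last pose, push and grip.
It also fails if it takes over 67 s, if anything falls off the work surface, if the arm or the gripper's body presses on something with over 40 N, if the wrist force passes 120 N, or if a joint passes its speed limit or range.

## Working session

There is one attempt and no reset: what is moved stays moved. The work goes in short steps, Python scripts to look and compute and a shell command to move; the robot and the scene stay as the last step left them, time stands still between calls to the robot, and variables do not carry over. Pictures are saved under pics/ and viewed, and the job is handed in when it is done.

```bash
mkdir -p pics
cat > h.py <<'E'
import numpy as np, cv2
from cell import r, viewer
from scipy.spatial.transform import Rotation as R
def grab(n,save=None):
    s=r.observe(); f=viewer.grab_frame(n)
    if save: cv2.imwrite('pics/'+save,cv2.cvtColor(f['color'],cv2.COLOR_RGB2BGR))
    z=f['z_map']; v,u=np.mgrid[0:z.shape[0],0:z.shape[1]]
    P=np.stack([(u-f['cx'])/f['fx']*z,-(v-f['cy'])/f['fy']*z,-z],-1)
    if n=='wrist':
        T=np.array(f['hand_eye']); P=P@T[:3,:3].T+T[:3,3]
        P=P@R.from_quat(s['eef_rot']).as_matrix().T+np.array(s['position'])
    else:
        P=P@np.array(f['rotation']).T+np.array(f['origin'])
    P[z==0]=np.nan
    return f,P,s
E
python3 - <<'E'
from h import *
for n in ['side','top','wrist']:
    f,P,s=grab(n,n+'0.png'); np.save(n+'0.npy',P)
    print(n,f.keys(),f['fx'],f['cx'],f['cy'],f.get('origin'),f.get('hand_eye'))
print(s)
E
```

```text
Traceback (most recent call last):
  File "h.py", line 13, in grab
    P=P@np.array(f['rotation']).T+np.array(f['origin'])
      ~^~~~~~~~~~~~~~~~~~~~~~~~~~
ValueError: matmul: Input operand 1 has a mismatch in its core dimension 0, with gufunc signature (n?,k),(k,m?)->(n?,m?) (size 4 is different from 3)
```

```bash
ls pics
```

```text
side0.png
```

View pics/side0.png

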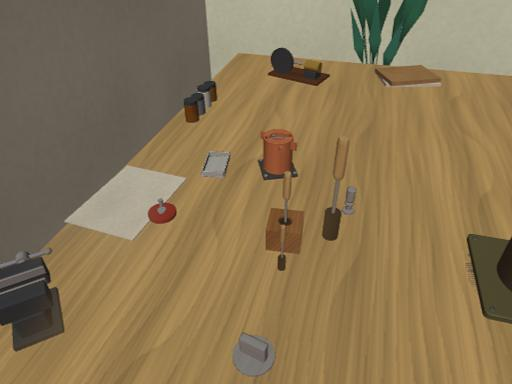

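```bash
sed -i "s/np.array(f\['rotation'\]).T/R.from_quat(f['rotation']).as_matrix().T/" h.py
python3 - <<'E'
from h import *
for n in ['side','top','wrist']:
    f,P,s=grab(n,n+'0.png'); np.save(n+'0.npy',P)
    print(n,f.keys(),f['fx'],f['cx'],f['cy'],f.get('origin'),f.get('rotation'),f.get('hand_eye'))
    print(P[200,256],np.nanmedian(P[...,2]))
print(s)
E
```

```text
side dict_keys(['color', 'z_map', 'fx', 'fy', 'cx', 'cy', 'origin', 'rotation']) 388.925364927949 256.0634967004852 184.33660502523932 [0.3617064  0.59317045 0.5797712 ] [-0.06521002  0.44648389  0.88411358 -0.12142061] None
[ 5.63448633e-01 -1.02750065e-01  6.74406652e-05] -0.000204148744060606
top dict_keys(['color', 'z_map', 'fx', 'fy', 'cx', 'cy', 'origin', 'rotation']) 404.9579653916495 254.61266509953884 191.09098127952478 [ 0.39263566 -0.03068873  1.09481534] [-0.05882111  0.05314105  0.71039984 -0.69931979] None
[ 0.54286331 -0.02660651  0.00122267] 0.0001942605194317215
wrist dict_keys(['color', 'z_map', 'fx', 'fy', 'cx', 'cy', 'hand_eye']) 339.65197858650384 254.04668211265079 193.71278640432783 None None [[ 4.97640714e-04  9.53657317e-01  3.00894458e-01  7.81487384e-02]
 [ 9.99999822e-01 -3.75512336e-04 -4.63719204e-04 -1.36539587e-03]
 [-3.29239631e-04  3.00894635e-01 -9.53657334e-01 -1.23543827e-01]
 [ 0.00000000e+00  0.00000000e+00  0.00000000e+00  1.00000000e+00]]
[0.24798585 0.57625868 0.00282177] 0.0007997892276973562
{'t': 0.15, 'qpos': array([-1.21020634,  0.68979133, -0.1944995 ,  1.56605259,  0.15729557,
        0.90248596, -0.21509845]), 'qvel': array([-0.00074719, -0.00272396,  0.00200742, -0.00346657, -0.00113465,
       -0.00167999,  0.00274362]), 'joint_torque': array([-1.71663833e-03, -5.27867961e+01, -1.26841575e+00, -1.53587168e+01,
       -5.24743495e-02,  3.89994588e-03,  1.10284216e-04]), 'position': array([0.20053521, 0.59150843, 0.26010753]), 'eef_rot': array([ 1.62651034e-01,  9.86683427e-01, -6.73084285e-04, -5.53407908e-05]), 'wrist_force': array([-0.02169129,  0.75564144, -0.63242002]), 'wrist_torque': array([ 0.00502086, -0.02235482,  0.07165135]), 'width': 1.00018519134725}
```

View pics/top0.png

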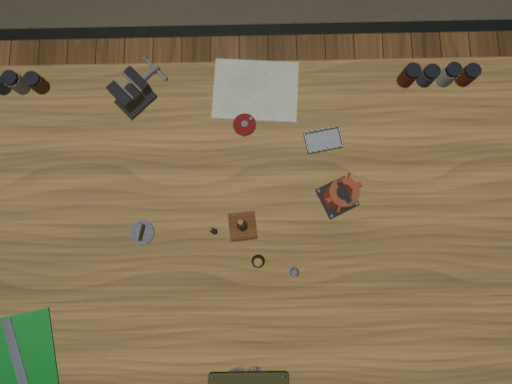

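View pics/wrist0.png

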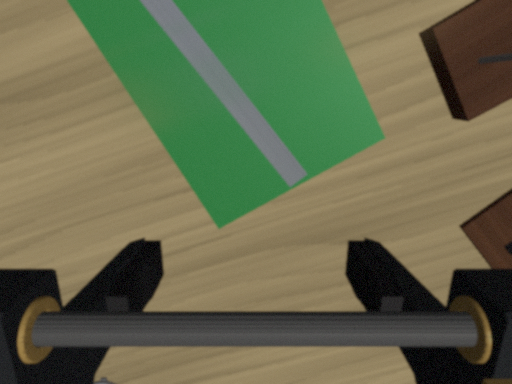

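Run:
```python
from h import *
from scipy import ndimage
for n in ['top','side']:
    P=np.load(n+'0.npy')
    m=(P[...,2]>0.004)&(P[...,0]>0.1)&(P[...,0]<1.0)&(abs(P[...,1])<0.7)
    l,k=ndimage.label(m)
    print(n)
    for i in range(1,k+1):
        q=l==i
        if q.sum()<12: continue
        X=P[q]; v,u=np.where(q)
        print(q.sum(),'px',int(u.mean()),int(v.mean()),'min',X.min(0).round(3),'max',X.max(0).round(3),'ctr',((X.min(0)+X.max(0))/2).round(3))
im=cv2.imread('pics/top0.png'); cv2.imwrite('pics/top0z.png',cv2.resize(im[90:300,100:400],None,fx=2.6,fy=2.6,interpolation=cv2.INTER_CUBIC))
im=cv2.imread('pics/side0.png'); cv2.imwrite('pics/side0z.png',cv2.resize(im[110:384,190:390],None,fx=2.15,fy=2.15,interpolation=cv2.INTER_CUBIC))
```

```text
top
1611 px 134 90 min [0.774 0.208 0.004] max [0.937 0.397 0.1  ] ctr [0.855 0.302 0.052]
12 px 263 64 min [ 0.926 -0.059  0.004] max [ 0.942 -0.05   0.006] ctr [ 0.934 -0.054  0.005]
1553 px 438 74 min [ 0.855 -0.641  0.004] max [ 0.923 -0.43   0.075] ctr [ 0.889 -0.535  0.04 ]
945 px 22 83 min [0.854 0.557 0.004] max [0.932 0.695 0.076] ctr [0.893 0.626 0.04 ]
12 px 252 77 min [ 0.89  -0.026  0.004] max [ 0.903 -0.018  0.009] ctr [ 0.897 -0.022  0.007]
18 px 240 83 min [0.867 0.005 0.004] max [0.888 0.022 0.006] ctr [0.878 0.014 0.005]
12 px 225 86 min [0.86  0.048 0.004] max [0.877 0.059 0.01 ] ctr [0.869 0.054 0.007]
418 px 244 124 min [ 0.723 -0.03   0.004] max [0.792 0.037 0.032] ctr [0.757 0.004 0.018]
285 px 323 139 min [ 0.667 -0.267  0.004] max [ 0.743 -0.159  0.023] ctr [ 0.705 -0.213  0.014]
12 px 318 135 min [ 0.713 -0.213  0.004] max [ 0.728 -0.196  0.007] ctr [ 0.721 -0.205  0.006]
14 px 328 141 min [ 0.696 -0.235  0.004] max [ 0.713 -0.226  0.007] ctr [ 0.704 -0.23   0.005]
1266 px 339 195 min [ 0.485 -0.303  0.004] max [ 0.616 -0.187  0.106] ctr [ 0.55  -0.245  0.05
[... 2385 characters left out ...]
.004] max [0.6   0.096 0.173] ctr [ 0.515 -0.096  0.088]
1078 px 336 189 min [ 0.363 -0.046  0.004] max [ 0.395 -0.009  0.239] ctr [ 0.379 -0.027  0.121]
299 px 215 163 min [ 0.667 -0.267  0.004] max [ 0.741 -0.159  0.02 ] ctr [ 0.704 -0.213  0.012]
246 px 349 200 min [ 0.336 -0.132  0.004] max [ 0.363 -0.107  0.069] ctr [ 0.35  -0.119  0.037]
462 px 162 211 min [ 0.723 -0.029  0.004] max [0.788 0.036 0.029] ctr [0.756 0.004 0.016]
219 px 476 276 min [ 0.1   -0.094  0.004] max [0.103 0.1   0.015] ctr [0.101 0.003 0.009]
4657 px 29 299 min [0.774 0.21  0.004] max [0.928 0.371 0.097] ctr [0.851 0.291 0.05 ]
1431 px 253 354 min [0.426 0.247 0.01 ] max [0.49  0.314 0.054] ctr [0.458 0.281 0.032]
```

View pics/top0z.png

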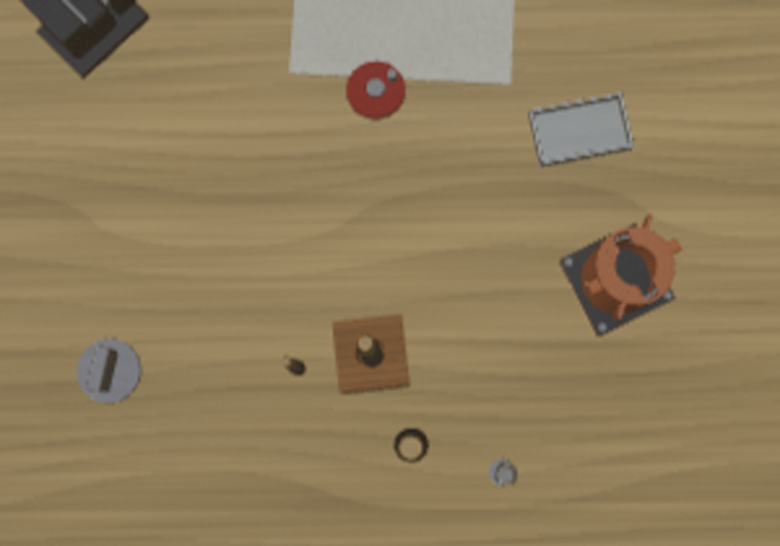

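View pics/side0z.png

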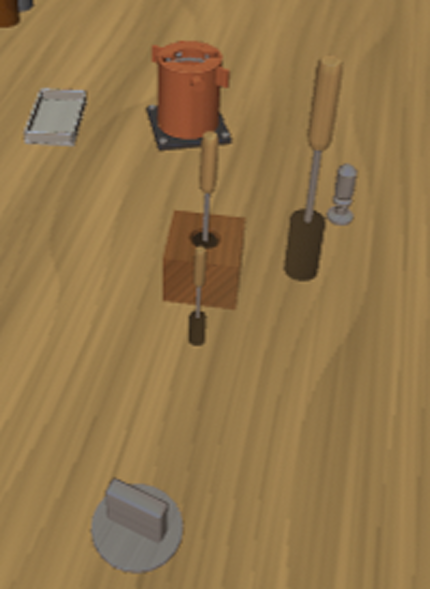

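Run:
```python
from h import *
from scipy.optimize import least_squares
def circ(X):
    A=np.c_[2*X,np.ones(len(X))]; b=(X**2).sum(1); c=np.linalg.lstsq(A,b,rcond=None)[0]
    return c[:2],np.sqrt(c[2]+c[0]**2+c[1]**2)
for n in ['top','side']:
    P=np.load(n+'0.npy').reshape(-1,3); P=P[~np.isnan(P[:,0])]
    def box(x,y,w,z0,z1): return P[(abs(P[:,0]-x)<w)&(abs(P[:,1]-y)<w)&(P[:,2]>z0)&(P[:,2]<z1)]
    print(n)
    X=box(.47,.012,.05,.045,.065); print(' stand top',len(X),np.median(X[:,2]),cv2.minAreaRect(X[:,:2].astype(np.float32)*1000))
    for z0 in (.07,.09,.115,.13,.145,.16):
        X=box(.47,.012,.04,z0,z0+.015); 
        if len(X): print('  brush z',z0,len(X),X.mean(0).round(4),np.ptp(X,0).round(4))
    X=box(.459,.282,.05,.008,.022); print(' lid disc',len(X),np.median(X[:,2]),(X.min(0)+X.max(0))/2,np.ptp(X,0))
    h,_=None,None
    X=box(.459,.282,.05,.045,.06); print(' bar',len(X),np.median(X[:,2]),cv2.minAreaRect(X[:,:2].astype(np.float32)*1000))
    X=box(.55,-.245,.08,.09,.11); print(' rim',len(X),np.median(X[:,2]),(X.min(0)+X.max(0))/2,np.ptp(X,0))
    X=box(.55,-.245,.09,.004,.012); print(' plate',len(X),np.median(X[:,2]),cv2.minAreaRect(X[:,:2].astype(np.float32)*1000))
```

```text
top
 stand top 681 0.055186074678440944 ((469.7716979980469, 10.094341278076172), (70.11285400390625, 69.95301055908203), 5.472269058227539)
  brush z 0.115 1 [0.4685 0.0026 0.123 ] [0. 0. 0.]
  brush z 0.13 4 [0.4631 0.008  0.1405] [0.0022 0.0071 0.0054]
  brush z 0.145 2 [0.4647 0.0049 0.1579] [0.0024 0.0023 0.0014]
  brush z 0.16 29 [0.4693 0.0094 0.1707] [0.0139 0.0114 0.0094]
 lid disc 341 0.015606797517075721 [0.45873033 0.28062641 0.01495656] [0.0615449  0.06569695 0.0118656 ]
 bar 98 0.051193590322607285 ((458.1661376953125, 279.97186279296875), (14.664402961730957, 43.058067321777344), 77.46722412109375)
 rim 547 0.0996054888108946 [ 0.54537668 -0.24607152  0.097911  ] [0.09793543 0.08964426 0.01581677]
 plate 553 0.007852113913317194 ((550.580078125, -245.83229064941406), (178.69979858398438, 177.0051727294922), 0.01782713457942009)
side
 stand top 857 0.054480776132025066 ((469.17486572265625, 10.700286865234375), (70.0176773071289, 73.91746520996094), 5.6953935623168945)
  brush z 0.07 16 [0.4688 0.0111 0.0788] [0.0043 0.0051 0.0125]
  brush z 0.09 17 [0.4692 0.0116 0.0966] [0.0044 0.004  0.0133]
  brush z 0.115 46 [0.469  0.0149 0.123 ] [0.0143 0.0071 0.0148]
  brush z 0.13 47 [0.4679 0.0155 0.1381] [0.0121 0.01   0.0146]
  brush z 0.145 51 [0.4681 0.0153 0.1528] [0.0128 0.0097 0.0134]
  brush z 0.16 62 [0.4686 0.013  0.1677] [0.0138 0.0152 0.0128]
 lid disc 908 0.01526230732308076 [0.45802231 0.28057662 0.01602829] [0.06494625 0.06632484 0.01180895]
 bar 283 0.05063465296523051 ((457.8504943847656, 281.2669372558594), (14.348348617553711, 43.70370864868164), 78.6932144165039)
 rim 404 0.09840192743160675 [ 0.54587859 -0.24385424  0.09564164] [0.09979833 0.08756481 0.01127674]
 plate 238 0.007592802500356377 ((544.3248291015625, -242.71078491210938), (90.06193542480469, 87.84656524658203), 24.515758514404297)
```

```bash
python3 -m inch '[[1,[15,-30,10],1],[1,[17,-38,10],1],[1,[17,-38,10],1],[1,[17,-38,0],1],[1,[17,-38,0],1],[1,[17,-38,0],0],[1,[17,-38,0],0],[1,[17,-38,0],0]]'
```

```text
t: 1.0
position: [0.3351, 0.2943, 0.2908]
eef_rot: [0.119, 0.993, 0.0, 0.0]
wrist_force: [-0.4, 0.0, -0.3]
width: 0.999
```

```bash
python3 -m inch '[[1,[17,-36,0],0],[1,[17,-36,0],0],[1,[17,-36,0],0],[1,[17,-36,0],0],[1,[17,-36,0],0],[1,[17,-36,0],0],[1,[17,-36,0],0],[1,[15,-32,0],0]]'
python3 - <<'E'
from h import *
f,P,s=grab('wrist','w1.png'); np.save('w1.npy',P); print(s['position'],s['eef_rot'],s['qpos'])
E
```

```text
t: 1.8
position: [0.4692, 0.0098, 0.2908]
eef_rot: [0.12, 0.993, -0.0, 0.0]
wrist_force: [0.6, 1.0, 0.1]
width: 0.999
[0.46918494 0.00982984 0.29076173] [ 1.20006161e-01  9.92773136e-01 -1.04573864e-04  1.04432911e-04] [ 0.05655737  0.45091755 -0.26038768  1.97765045  0.16881429  0.73330661
  1.02545788]
```

View pics/w1.png

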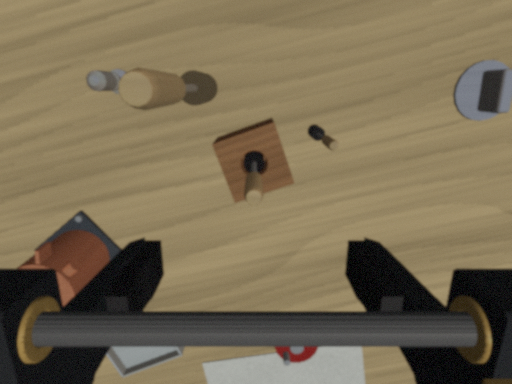

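```bash
python3 - <<'E'
from h import *
P=np.load('w1.npy').reshape(-1,3); P=P[~np.isnan(P[:,0])]
def box(x,y,w,z0,z1): return P[(abs(P[:,0]-x)<w)&(abs(P[:,1]-y)<w)&(P[:,2]>z0)&(P[:,2]<z1)]
X=box(.47,.012,.05,.045,.065); print(' stand top',len(X),np.median(X[:,2]),cv2.minAreaRect(X[:,:2].astype(np.float32)*1000))
for z0 in (.07,.09,.115,.13,.145,.16,.17):
    X=box(.47,.012,.03,z0,z0+.015)
    if len(X): print('  brush z',z0,len(X),((X.min(0)+X.max(0))/2).round(4),np.ptp(X,0).round(4))
X=box(.385,-.03,.06,.2,.26);print('big',X.min(0),X.max(0))
E
python3 -m inch '[[1,[0,0,-30],0],[1,[0,0,-40],0],[1,[0,0,-35],0],[1,[0,0,-20],0],[1,[0,0,-11],0],[1,[0,0,0],0]]'
```

```text
stand top 3599 0.05437526492653186 ((469.9586181640625, 8.15252685546875), (70.57440185546875, 70.05355072021484), 5.749592304229736)
  brush z 0.07 17 [0.4684 0.0087 0.078 ] [0.002  0.0039 0.0129]
  brush z 0.09 8 [0.4684 0.0086 0.0933] [0.0021 0.0036 0.0058]
  brush z 0.115 53 [0.4668 0.0086 0.1241] [0.0086 0.0137 0.0114]
  brush z 0.13 76 [0.4663 0.0082 0.1375] [0.0078 0.0144 0.0143]
  brush z 0.145 91 [0.4668 0.0084 0.1526] [0.009  0.014  0.0145]
  brush z 0.16 311 [0.4692 0.0081 0.1669] [0.0135 0.0144 0.0134]
  brush z 0.17 198 [0.4697 0.008  0.1718] [0.0126 0.0119 0.0035]
big [ 0.36917308 -0.03916287  0.20015261] [ 0.39049341 -0.01956921  0.23902848]
t: 2.45
position: [0.4677, 0.0122, 0.1534]
eef_rot: [0.119, 0.993, -0.0, -0.002]
wrist_force: [0.4, -0.5, -0.9]
width: 0.997
```

```bash
python3 -m inch '[[1,[1,-2,0],0],[0.3,[0,0,0],0]]'; python3 -m inch '[[0,[0,0,0],0],[0,[0,0,0],0],[0,[0,0,0],0],[0,[0,0,0],0]]'
```

```text
t: 2.65
position: [0.4703, 0.0097, 0.1555]
eef_rot: [0.12, 0.993, 0.0, 0.001]
wrist_force: [0.6, 0.5, -0.3]
width: 0.931
t: 3.05
position: [0.4697, 0.01, 0.1549]
eef_rot: [0.119, 0.993, 0.0, 0.0]
wrist_force: [-0.4, -0.3, -0.6]
width: 0.571
```

```bash
python3 -m inch '[[0,[0,0,0],0],[0,[0,0,0],0],[0,[0,0,0],0],[0,[0,0,0],0],[0,[0,0,0],0],[0,[0,0,0],0],[0,[0,0,0],0]]'
```

```text
t: 3.75
position: [0.4696, 0.0099, 0.1547]
eef_rot: [0.12, 0.993, -0.0, -0.0]
wrist_force: [0.1, -0.1, 0.6]
width: 0.158
```

```bash
python3 -m inch '[[0,[0,0,0],0],[0,[0,0,0],0]]';python3 -m inch '[[0,[0,0,10],0],[0,[0,0,20],0],[0,[0,0,30],0],[0,[0,0,30],0],[0,[0,0,30],0],[0,[0,0,10],0],[0,[0,0,0],0]]'
python3 - <<'E'
from h import *
f,P,s=grab('side','s2.png'); np.save('s2.npy',P); print(s['position'],s['width'])
P=P.reshape(-1,3)
for z in np.arange(.1,.3,.015):
    X=P[(abs(P[:,0]-.47)<.03)&(abs(P[:,1]-.01)<.03)&(P[:,2]>z)&(P[:,2]<z+.015)]
    if len(X): print(z.round(3),len(X),X.min(0).round(4),X.max(0).round(4))
E
```

```text
t: 3.95
position: [0.4696, 0.01, 0.1547]
eef_rot: [0.119, 0.993, 0.0, -0.0]
wrist_force: [-0.4, -0.5, -0.4]
width: 0.159
t: 4.65
position: [0.4703, 0.01, 0.2861]
eef_rot: [0.12, 0.993, 0.0, 0.002]
wrist_force: [-0.3, -0.1, -0.3]
width: 0.159
[0.47028666 0.00995101 0.28612915] 0.15875401779592363
0.13 34 [0.4596 0.0092 0.1383] [0.4795 0.0223 0.145 ]
0.145 76 [0.4596 0.0122 0.145 ] [0.4807 0.0228 0.1593]
0.16 90 [0.459  0.0088 0.1605] [0.4817 0.0224 0.1747]
0.175 107 [ 0.4594 -0.0023  0.1752] [0.4817 0.0219 0.1898]
0.19 16 [0.4677 0.0095 0.1907] [0.4715 0.0138 0.2038]
0.205 22 [0.4683 0.01   0.2051] [0.4723 0.015  0.22  ]
0.22 20 [0.4685 0.0106 0.2202] [0.4728 0.0133 0.2341]
0.235 28 [0.4642 0.0097 0.2363] [0.4769 0.0192 0.2497]
0.25 49 [ 0.4559 -0.0009  0.2501] [0.4822 0.0289 0.265 ]
0.265 145 [ 0.454  -0.0074  0.2652] [0.4831 0.0337 0.28  ]
0.28 175 [ 0.4539 -0.0096  0.28  ] [0.4831 0.0364 0.295 ]
0.295 98 [ 0.4539 -0.0084  0.2951] [0.4671 0.0365 0.3099]
```

View pics/s2.png

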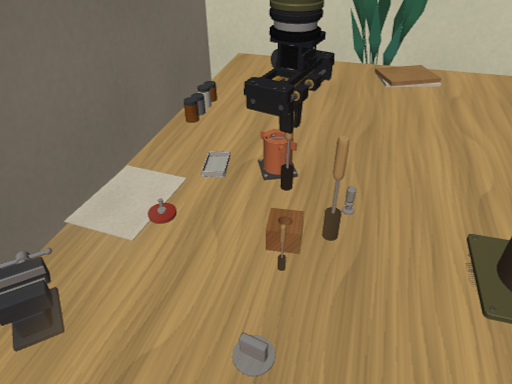

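```bash
python3 -m inch '[[0,[11,-36,0],0],[0,[11,-36,0],0],[0,[11,-36,0],0],[0,[11,-36,0],0],[0,[11,-36,0],0],[0,[11,-37,0],0],[0,[9,-37,0],0],[0,[0,0,0],0]]'
python3 - <<'E'
from h import *
for n in ['side','wrist','top']:
    f,P,s=grab(n,n+'3.png'); np.save(n+'3.npy',P)
print(s['position'],s['eef_rot'],s['qpos'])
E
```

```text
t: 5.5
position: [0.5434, -0.2509, 0.282]
eef_rot: [0.124, 0.992, -0.002, -0.001]
wrist_force: [-0.3, 0.1, -0.8]
width: 0.156
[ 0.54351772 -0.24440631  0.28243651] [ 1.20349672e-01  9.92729478e-01  5.76078286e-04 -1.95124966e-03] [ 0.49861414  0.6311488  -0.26587299  1.62498901  0.19611137  0.91585798
  1.49065547]
```

View pics/wrist3.png

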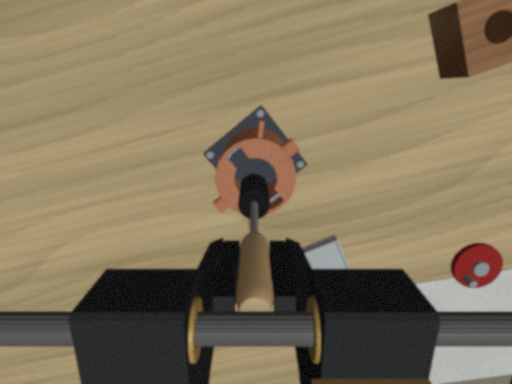

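View pics/side3.png

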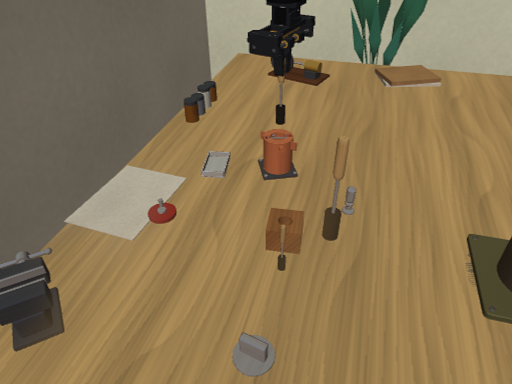

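```bash
cat > tank.py <<'E'
import sys
from h import *
from scipy.optimize import minimize
def tank(P,c0=(.545,-.244)):
    # rasterised template match on lip top: annulus 20..38, slots |y|<8 |x|<34
    P=P.reshape(-1,3); P=P[~np.isnan(P[:,0])]
    d=np.hypot(P[:,0]-c0[0],P[:,1]-c0[1])
    X=P[(d<.065)]
    on=(abs(X[:,2]-.0995)<.004); near=X[:,2]<.1035
    X=X[near]; on=on[near]
    def cost(p):
        c,s=np.cos(p[2]),np.sin(p[2]); q=(X[:,:2]-p[:2])@np.array([[c,-s],[s,c]])
        r=np.hypot(*q.T); slot=(abs(q[:,1])<.008)&(abs(q[:,0])<.034)
        # fins/bosses excluded
        m=(r<.037)
        pred=(r>.020)&~slot
        return (pred[m]!=on[m]).sum()+ (on&(r>.0385)&(r<.041)).sum()*.5+on[m].sum()*-.3
    best=min(((cost((c0[0]+dx,c0[1]+dy,t)),dx,dy,t) for dx in np.arange(-.006,.0061,.001) for dy in np.arange(-.006,.0061,.001) for t in np.radians(np.arange(10,41,2.))))
    b=(c0[0]+best[1],c0[1]+best[2],best[3])
    r=minimize(cost,b,method='Nelder-Mead',options=dict(initial_simplex=[b,(b[0]+.0015,b[1],b[2]),(b[0],b[1]+.0015,b[2]),(b[0],b[1],b[2]+.06)]))
    return r.x[:2].round(4),np.degrees(r.x[2]).round(1),r.fun,on.sum()
if __name__=='__main__':
    for n in sys.argv[1:]: print(n,tank(np.load(n+'.npy')))
E
python3 tank.py top0 side0 wrist3
python3 - <<'E'
import numpy as np
P=np.load('side3.npy').reshape(-1,3)
for z in np.arange(.12,.2,.015):
    X=P[(abs(P[:,0]-.545)<.03)&(abs(P[:,1]+.245)<.03)&(P[:,2]>z)&(P[:,2]<z+.015)]
    if len(X): print(z.round(3),len(X),X.min(0).round(4),X.max(0).round(4))
E
```

```text
top0 (array([ 0.5461, -0.2458]), np.float64(24.0), np.float64(78.4), np.int64(480))
side0 (array([ 0.547, -0.25 ]), np.float64(26.9), np.float64(89.80000000000001), np.int64(299))
wrist3 (array([ 0.5462, -0.2477]), np.float64(24.2), np.float64(-353.29999999999995), np.int64(2728))
0.12 1 [ 0.5352 -0.2493  0.1348] [ 0.5352 -0.2493  0.1348]
0.135 54 [ 0.5308 -0.2547  0.1351] [ 0.5535 -0.2381  0.1497]
0.15 56 [ 0.5307 -0.2534  0.1503] [ 0.5533 -0.237   0.1649]
0.165 79 [ 0.5312 -0.261   0.1651] [ 0.5537 -0.2368  0.1796]
0.18 12 [ 0.5412 -0.2514  0.1817] [ 0.5449 -0.2465  0.1948]
0.195 12 [ 0.5409 -0.2527  0.1962] [ 0.545  -0.2463  0.2097]
```

```bash
python3 -m inch '[[0,[2,-1,-5],0],[0,[0,0,-20],0],[0,[0,0,-20],0],[0,[0,0,0],0],[0,[0,0,0],0]]'; python3 -m inch '[[0,[0,0,-20],0],[0,[0,0,-25],0],[0,[0,0,-15],0],[0,[0,0,0],0],[0,[0,0,0],0]]'
```

```text
t: 6.15
position: [0.5467, -0.244, 0.2397]
eef_rot: [0.119, 0.993, 0.0, -0.0]
wrist_force: [0.8, 0.1, -1.2]
width: 0.16
t: 6.65
position: [0.5474, -0.245, 0.1809]
eef_rot: [0.119, 0.993, -0.0, 0.001]
wrist_force: [0.3, -0.0, -0.5]
width: 0.16
```

```bash
python3 -m inch '[[0,[0,0,-10],0],[0,[0,0,-5],0],[0,[0,0,0],0],[0,[0,0,0],0]]'; python3 -m inch '[[0,[0,0,-2],0],[0,[0,0,0],0],[0,[0,0,0],0]]'
```

```text
t: 7.05
position: [0.5466, -0.2451, 0.1648]
eef_rot: [0.119, 0.993, 0.0, -0.0]
wrist_force: [-0.4, -0.2, -0.7]
width: 0.163
t: 7.35
position: [0.5467, -0.245, 0.1628]
eef_rot: [0.119, 0.993, 0.0, 0.0]
wrist_force: [0.1, -0.0, -0.8]
width: 0.16
```

```bash
python3 -m inch '[[0,[0,0,20],0],[0,[0,0,25],0],[0,[0,0,12],0],[0,[0,0,0],0],[0,[0,0,0],0]]'
python3 - <<'E'
from h import *
f,P,s=grab('side','s4.png');print(s['position'])
im=cv2.imread('pics/s4.png'); cv2.imwrite('pics/s4z.png',cv2.resize(im[60:190,220:350],None,fx=4.5,fy=4.5,interpolation=cv2.INTER_CUBIC))
P=P.reshape(-1,3)
for z in np.arange(.1,.15,.008):
    X=P[(abs(P[:,0]-.546)<.02)&(abs(P[:,1]+.245)<.02)&(P[:,2]>z)&(P[:,2]<z+.008)]
    if len(X): print(z.round(3),len(X),X.min(0).round(4),X.max(0).round(4))
E
```

```text
t: 7.85
position: [0.5463, -0.245, 0.2193]
eef_rot: [0.12, 0.993, 0.0, -0.0]
wrist_force: [0.1, -0.0, -0.2]
width: 0.158
[ 0.54627361 -0.2450038   0.21926576]
0.1 33 [ 0.529  -0.2646  0.1001] [ 0.566  -0.2252  0.1076]
0.108 36 [ 0.5348 -0.2565  0.1088] [ 0.5548 -0.232   0.1159]
0.116 18 [ 0.5351 -0.2515  0.116 ] [ 0.5553 -0.2333  0.1211]
0.124 7 [ 0.544  -0.2457  0.1244] [ 0.546  -0.24    0.1315]
0.132 6 [ 0.5438 -0.2452  0.1337] [ 0.5464 -0.2409  0.1398]
0.14 6 [ 0.5434 -0.2437  0.1426] [ 0.5465 -0.2401  0.1476]
0.148 5 [ 0.5442 -0.2433  0.1501] [ 0.5468 -0.2417  0.1553]
```

View pics/s4z.png

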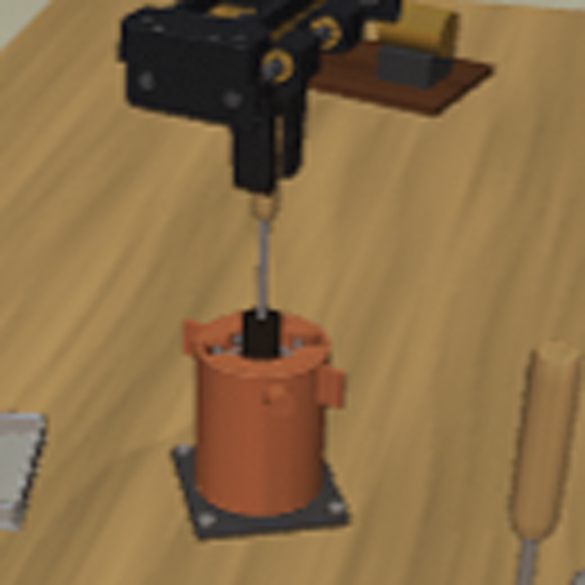

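```bash
python3 -m inch '[[0,[0,0,-20],0],[0,[0,0,-25],0],[0,[0,0,-12],0],[0,[0,0,0],0],[0,[0,0,-1],0],[0,[0,0,0],0]]';  python3 -m inch '[[0,[0,0,-1],0],[0,[0,0,0],0],[0,[0,0,0],0]]'
```

```text
t: 8.5
position: [0.5472, -0.2452, 0.1624]
eef_rot: [0.119, 0.993, -0.0, 0.001]
wrist_force: [-0.2, -0.3, -0.9]
width: 0.156
t: 8.8
position: [0.5468, -0.2451, 0.1611]
eef_rot: [0.12, 0.993, -0.0, 0.0]
wrist_force: [0.6, -0.3, -1.1]
width: 0.158
```

```bash
python3 -m inch '[[0,[0,0,20],0],[0,[0,0,35],0],[0,[0,0,35],0],[0,[0,0,25],0],[0,[0,0,9],0],[0,[0,0,0],0]]'; python3 -m inch '[[0,[-11,36,0],0],[0,[-11,37,0],0],[0,[-11,37,0],0],[0,[-11,37,0],0],[0,[-11,37,0],0],[0,[-11,37,0],0],[0,[-11,34,0],0],[0,[0,0,0],0]]'; python3 -m inch '[[0,[0,0,0],0],[0,[0,0,0],0],[0,[0,0,0],0]]'
```

```text
t: 9.4
position: [0.5471, -0.2452, 0.2857]
eef_rot: [0.12, 0.993, -0.0, 0.001]
wrist_force: [0.1, -0.4, -1.1]
width: 0.158
t: 10.2
position: [0.4671, 0.0152, 0.2835]
eef_rot: [0.115, 0.993, 0.001, -0.002]
wrist_force: [0.4, 0.2, -1.2]
width: 0.155
t: 10.5
position: [0.4697, 0.0084, 0.2842]
eef_rot: [0.121, 0.993, -0.0, -0.0]
wrist_force: [0.7, -0.5, -0.9]
width: 0.157
```

Adjust by about +1.5 mm in y, then check the tip against the hole before inserting.

```bash
python3 -m inch '[[0,[0,1,-20],0],[0,[0,0,-20],0],[0,[0,0,-15],0],[0,[0,0,0],0],[0,[0,0,0],0]]'
python3 - <<'E'
from h import *
f,P,s=grab('side','s5.png');print(s['position'])
im=cv2.imread('pics/s5.png'); cv2.imwrite('pics/s5z.png',cv2.resize(im[110:270,210:350],None,fx=3.7,fy=3.7,interpolation=cv2.INTER_CUBIC))
P=P.reshape(-1,3)
for z in np.arange(.06,.15,.01):
    X=P[(abs(P[:,0]-.47)<.02)&(abs(P[:,1]-.01)<.02)&(P[:,2]>z)&(P[:,2]<z+.01)]
    if len(X): print(z.round(3),len(X),X.min(0).round(4),X.max(0).round(4))
E
```

```text
t: 11.0
position: [0.4698, 0.0103, 0.2298]
eef_rot: [0.12, 0.993, -0.0, -0.0]
wrist_force: [-0.4, -0.3, -0.7]
width: 0.162
[0.46981996 0.01026002 0.22976895]
0.08 38 [0.4587 0.0099 0.0827] [0.4807 0.0226 0.0898]
0.09 41 [0.4585 0.0123 0.0901] [0.4784 0.0229 0.0997]
0.1 44 [0.4584 0.0089 0.1007] [0.4783 0.0226 0.11  ]
0.11 51 [0.4581 0.0092 0.1101] [0.4791 0.0227 0.12  ]
0.12 94 [0.4583 0.0007 0.1207] [0.4807 0.0225 0.1292]
0.13 12 [0.4672 0.0094 0.1307] [0.4709 0.0148 0.1399]
0.14 13 [0.4673 0.0096 0.1403] [0.4713 0.0134 0.1499]
```

View pics/s5z.png

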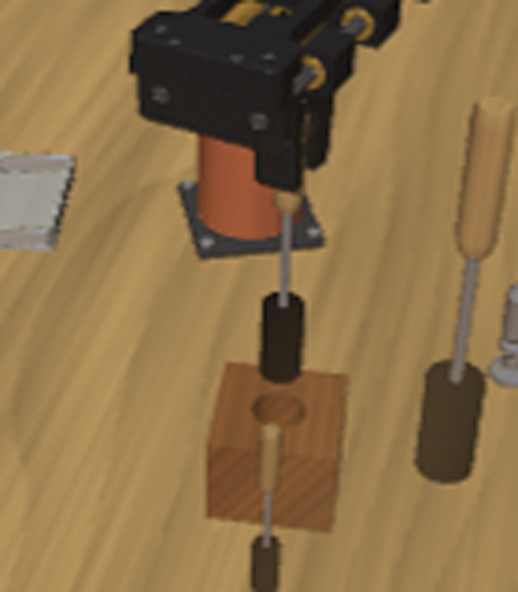

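```bash
python3 -m inch '[[0,[0,0,-15],0],[0,[0,0,-15],0],[0,[0,0,-15],0],[0,[0,0,-15],0],[0,[0,0,0],0],[0,[0,0,0],0]]'; python3 -m inch '[[0,[0,0,-10],0],[0,[0,0,-3],0],[0,[0,0,0],0],[0,[0,0,0],0]]'
```

```text
t: 11.65
position: [0.4701, 0.0109, 0.1704]
eef_rot: [0.12, 0.993, 0.0, 0.001]
wrist_force: [-0.3, 0.3, -0.6]
width: 0.156
t: 12.05
position: [0.4696, 0.011, 0.1568]
eef_rot: [0.119, 0.993, 0.0, 0.0]
wrist_force: [0.3, 0.5, -0.4]
width: 0.163
```

```bash
python3 -m inch '[[0,[0,0,-1.5],0],[0,[0,0,0],0],[0.3,[0,0,0],0],[0.4,[0,0,0],0],[0.6,[0,0,0],0],[0.7,[0,0,0],0],[0.8,[0,0,0],0]]'; python3 -m inch '[[1,[0,0,0],0],[1,[0,0,0],0],[1,[0,0,0],0],[1,[0,0,0],0]]'
```

```text
t: 12.75
position: [0.4696, 0.0109, 0.1553]
eef_rot: [0.119, 0.993, 0.0, 0.0]
wrist_force: [0.2, 0.2, 0.8]
width: 0.588
t: 13.15
position: [0.4696, 0.0109, 0.1552]
eef_rot: [0.119, 0.993, 0.0, -0.0]
wrist_force: [-0.6, 0.8, -0.5]
width: 0.955
```

```bash
python3 -m inch '[[1,[0,0,25],0],[1,[0,0,40],0],[1,[0,0,40],0],[1,[0,0,20],2],[1,[-2,38,0],0],[1,[-2,40,0],0],[1,[-2,40,0],0],[1,[-2,40,0],0]]'; python3 -m inch '[[1,[-2,40,0],0],[1,[-2,40,0],0],[1,[0,32,0],0],[1,[0,0,-40],0],[1,[0,0,-30],0],[1,[0,0,0],0],[1,[0,0,0],0]]'
python3 - <<'E'
from h import *
P=None
f,P2,s=grab('wrist','w6.png'); print(s['position'],s['eef_rot'],s['qpos'][6])
f,P,_=grab('side','s6.png')
im=cv2.imread('pics/s6.png'); cv2.imwrite('pics/s6z.png',cv2.resize(im[110:384,190:390],None,fx=2.15,fy=2.15,interpolation=cv2.INTER_CUBIC))
for n,Q in (('wrist',P2),('side',P)):
    Q=Q.reshape(-1,3)
    X=Q[(abs(Q[:,0]-.458)<.05)&(abs(Q[:,1]-.281)<.05)]
    D=X[(X[:,2]>.008)&(X[:,2]<.022)]; B=X[(X[:,2]>.045)&(X[:,2]<.058)]
    if len(B):print(n,(D.min(0)+D.max(0))/2,np.ptp(D,0),cv2.minAreaRect(B[:,:2].astype(np.float32)*1000))
E
```

```text
t: 13.95
position: [0.4613, 0.1702, 0.2804]
eef_rot: [0.102, 0.995, -0.0, 0.0]
wrist_force: [1.2, -0.0, 0.4]
width: 0.998
t: 14.65
position: [0.4576, 0.2808, 0.2105]
eef_rot: [0.102, 0.995, -0.0, -0.0]
wrist_force: [0.2, 0.7, -0.9]
width: 0.998
[0.45759467 0.28079988 0.21046715] [ 1.02201762e-01  9.94763618e-01 -2.58439443e-04 -2.77513128e-04] 0.4942362725160781
wrist [0.45897561 0.27883068 0.01547605] [0.06576852 0.06553529 0.00998484] ((458.4940185546875, 278.7898864746094), (13.35291576385498, 43.67662811279297), 78.28733825683594)
side [0.45803708 0.28063056 0.01525175] [0.06509141 0.06587491 0.01342136] ((457.90380859375, 281.2109375), (14.16207218170166, 43.505645751953125), 75.50907897949219)
```

View pics/w6.png

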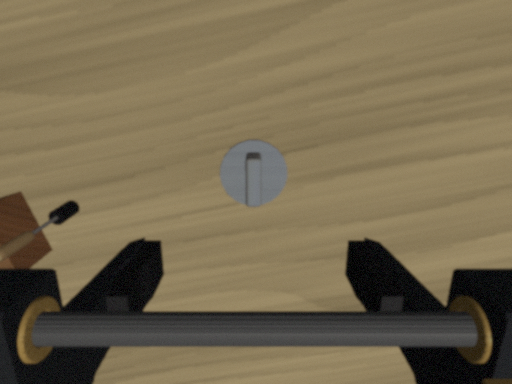

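View pics/s6z.png

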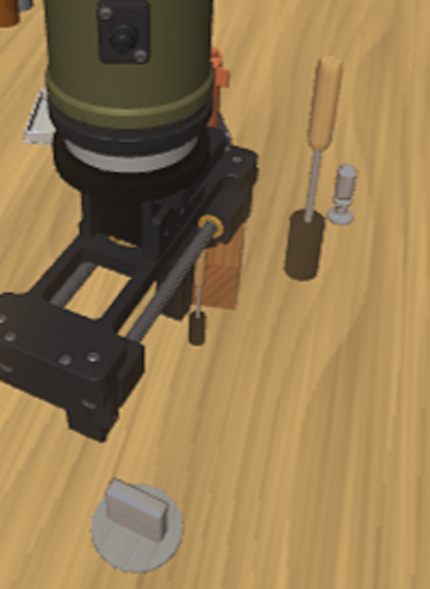

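```bash
python3 -m inch '[[1,[0,0,-40],0],[1,[0,0,-40],0],[1,[0,0,-40],0],[1,[0,0,-25],0],[0.6,[0,0,-15],0],[0.5,[0,0,-7],0],[0.4,[0,0,0],0],[0.3,[0,0,0],0]]';python3 -m inch '[[0.25,[0,0,0],0],[0.25,[0,0,0],0],[0.25,[0,0,0],0],[0,[0,0,0],0],[0,[0,0,0],0],[0,[0,0,0],0],[0,[0,0,0],0]]'
```

```text
t: 15.55
position: [0.4586, 0.2815, 0.0445]
eef_rot: [0.102, 0.995, 0.001, 0.001]
wrist_force: [-0.6, -0.4, 0.1]
width: 0.661
t: 16.25
position: [0.4575, 0.2808, 0.0432]
eef_rot: [0.102, 0.995, -0.0, -0.0]
wrist_force: [1.3, -0.6, 1.6]
width: 0.153
```

```bash
python3 -m inch '[[0,[0,0,15],0],[0,[0,0,35],0],[0,[0,0,45],0],[0,[0,0,45],0],[0,[0,0,45],0],[0,[0,0,45],0],[0,[0,0,17],0],[0,[0,0,0],0]]'
python3 - <<'E'
from h import *
f,P,s=grab('side','s7.png'); print(s['position'],s['width'],s['wrist_force'])
im=cv2.imread('pics/s7.png'); cv2.imwrite('pics/s7z.png',cv2.resize(im,None,fx=1.5,fy=1.5))
f,P,s=grab('top','t7.png')
E
```

```text
t: 17.05
position: [0.4587, 0.2818, 0.2928]
eef_rot: [0.102, 0.995, 0.002, 0.002]
wrist_force: [0.1, 0.4, -1.0]
width: 0.155
[0.45868556 0.28180075 0.29279743] 0.15529535386089918 [ 0.09494503  0.43741293 -0.97987966]
```

View pics/s7z.png

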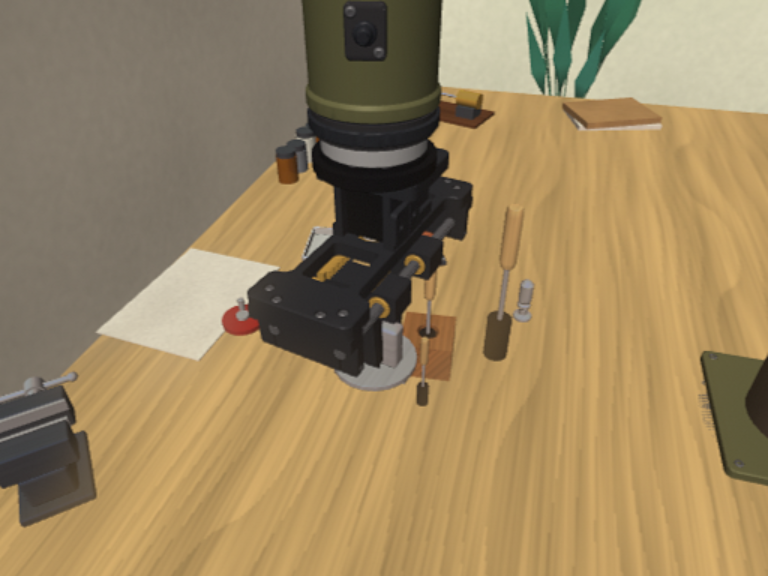

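View pics/t7.png

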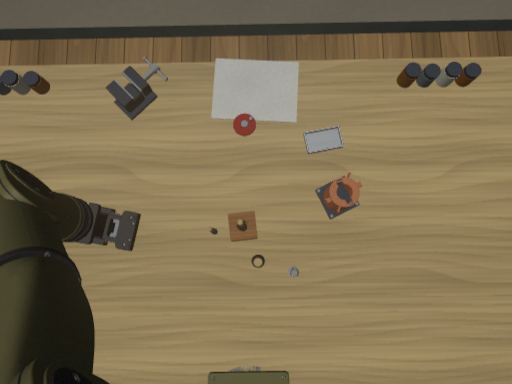

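```bash
python3 -m inch '[[0,[7,-30,0],0],[0,[7,-38,0],3],[0,[7,-38,0],3],[0,[7,-38,0],3],[0,[7,-38,0],3],[0,[7,-38,0],3],[0,[7,-38,0],3],[0,[7,-38,0],3]]'; python3 -m inch '[[0,[6,-38,0],3],[0,[6,-38,0],3],[0,[6,-38,0],3],[0,[6,-38,0],3],[0,[5,-38,0],3],[0,[3,-38,0],0],[0,[0,-2,0],0],[0,[0,0,0],0]]'; python3 -m inch '[[0,[0,0,-10],0],[0,[0,0,-20],0],[0,[0,0,0],0],[0,[0,0,0],0]]'
```

```text
t: 17.95
position: [0.5124, -0.0167, 0.2879]
eef_rot: [-0.082, 0.997, 0.0, -0.002]
wrist_force: [0.7, -0.7, -0.4]
width: 0.153
t: 18.75
position: [0.5442, -0.2458, 0.2876]
eef_rot: [-0.209, 0.978, 0.001, -0.002]
wrist_force: [0.8, 0.8, -1.7]
width: 0.155
t: 19.15
position: [0.5454, -0.2434, 0.2596]
eef_rot: [-0.211, 0.977, 0.001, -0.001]
wrist_force: [0.4, -0.2, -1.4]
width: 0.157
```

```bash
python3 -m inch '[[0,[0.5,-2,-20],0],[0,[0,0,-30],0],[0,[0,0,-30],0],[0,[0,0,-12],0],[0,[0,0,0],0],[0,[0,0,0],0]]'
python3 - <<'E'
from h import *
for n in ['side','wrist','top']:
    f,P,s=grab(n,n+'8.png'); np.save(n+'8.npy',P)
    im=cv2.imread('pics/'+n+'8.png')
    if n=='side': cv2.imwrite('pics/side8z.png',cv2.resize(im[60:190,200:350],None,fx=4.5,fy=4.5,interpolation=cv2.INTER_CUBIC))
print(s['position'],s['eef_rot'])
E
```

```text
t: 19.75
position: [0.5472, -0.2469, 0.1695]
eef_rot: [-0.21, 0.978, -0.0, 0.001]
wrist_force: [0.8, -1.1, -1.1]
width: 0.156
[ 0.54734722 -0.24717784  0.16993759] [-2.10331234e-01  9.77628907e-01 -7.42940284e-04  1.39303466e-03]
```

View pics/side8z.png

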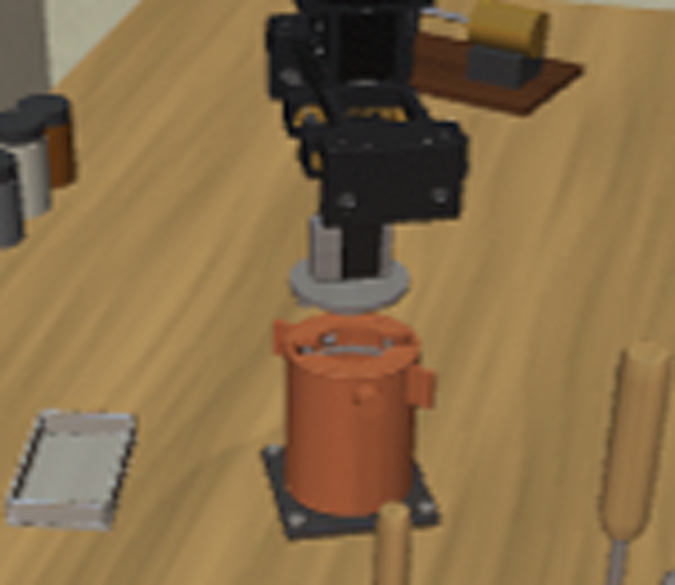

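View pics/wrist8.png

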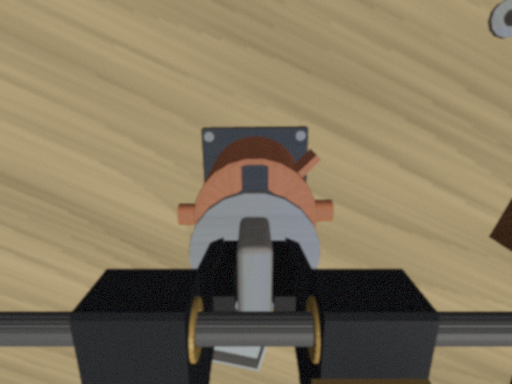

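```bash
python3 - <<'E'
from h import *
for n in ('side8','top8','wrist8'):
    Q=np.load(n+'.npy').reshape(-1,3)
    X=Q[(abs(Q[:,0]-.546)<.045)&(abs(Q[:,1]+.246)<.045)]
    D=X[(X[:,2]>.135)&(X[:,2]<.145)]
    if len(D): print(n,len(D),D.min(0).round(4),D.max(0).round(4),np.median(D[:,2]))
    B=Q[(abs(Q[:,0]-.546)<.09)&(abs(Q[:,1]+.246)<.09)&(Q[:,2]>.004)&(Q[:,2]<.011)]
    if len(B): print(cv2.minAreaRect(B[:,:2].astype(np.float32)*1000))
# tank wall circle from side0
for n in ('side0','side8','wrist8','wrist3'):
    Q=np.load(n+'.npy').reshape(-1,3)
    X=Q[(abs(Q[:,0]-.546)<.05)&(abs(Q[:,1]+.246)<.05)&(Q[:,2]>.03)&(Q[:,2]<.075)]
    if len(X)<30: continue
    from scipy.optimize import least_squares
    g=least_squares(lambda p:np.hypot(X[:,0]-p[0],X[:,1]-p[1])-.038,[.546,-.246],loss='soft_l1',f_scale=.001)
    print(n,len(X),g.x)
E
python3 tank.py wrist8
```

```text
side8 203 [ 0.5158 -0.2687  0.1357] [ 0.5793 -0.2098  0.1449] 0.14044411449343258
((543.68408203125, -242.38807678222656), (89.7108383178711, 89.1612548828125), 24.808813095092773)
top8 80 [ 0.526  -0.2689  0.1362] [ 0.5593 -0.2128  0.1448] 0.14158664350553418
((545.6517333984375, -245.36251831054688), (176.31954956054688, 177.1912078857422), 1.4874569177627563)
wrist8 4883 [ 0.5157 -0.2799  0.1359] [ 0.5813 -0.2156  0.145 ] 0.14108611084425443
((531.183837890625, -254.49371337890625), (58.208187103271484, 90.08827209472656), 25.09733772277832)
side0 436 [ 0.54530516 -0.24609787]
side8 441 [ 0.5452208  -0.24627232]
wrist8 755 [ 0.54601873 -0.24778334]
wrist3 317 [ 0.54574038 -0.24833096]
wrist8 (array([ 0.5455, -0.2477]), np.float64(25.3), np.float64(-813.6999999999999), np.int64(3389))
```

```bash
python3 -m inch '[[0,[-2,0,-12],0],[0,[0,0,-10],0],[0,[0,0,0],0],[0,[0,0,0],0]]'; python3 -m inch '[[0,[0,0,-3],0],[0,[0,0,-3],0],[0,[0,0,0],0]]'
```

```text
t: 20.3
position: [0.5438, -0.2469, 0.1457]
eef_rot: [-0.21, 0.978, 0.0, -0.0]
wrist_force: [0.7, 0.1, -0.5]
width: 0.159
t: 20.6
position: [0.5439, -0.247, 0.1399]
eef_rot: [-0.21, 0.978, 0.0, -0.0]
wrist_force: [0.5, 0.4, -2.0]
width: 0.154
```

```bash
python3 -m inch '[[0,[1,0.5,0],0],[0,[0,0,-2],0],[0,[0,0,0],0]]'; python3 -m inch '[[0,[0,0,-2],0],[0,[0,0,0],0]]';python3 -m inch '[[0,[0,0,-2],0],[0,[0,0,0],0],[0,[0,0,0],0]]'
```

```text
t: 20.9
position: [0.5451, -0.2465, 0.1381]
eef_rot: [-0.21, 0.978, 0.0, -0.0]
wrist_force: [-0.7, -0.4, -0.8]
width: 0.156
t: 21.1
position: [0.5449, -0.2465, 0.136]
eef_rot: [-0.21, 0.978, 0.0, -0.0]
wrist_force: [-0.7, -0.6, -1.0]
width: 0.156
t: 21.4
position: [0.5451, -0.2465, 0.1342]
eef_rot: [-0.21, 0.978, 0.0, -0.0]
wrist_force: [0.3, 1.0, -1.2]
width: 0.154
```

```bash
python3 -m inch '[[0,[0,0,-1],0],[0,[0,0,0],0]]';python3 -m inch '[[0,[0,0,-1],0],[0,[0,0,0],0],[0,[0,0,0],0]]'
python3 - <<'E'
from h import *
for n in ['side','wrist']:
    f,P,s=grab(n,n+'9.png'); np.save(n+'9.npy',P)
    im=cv2.imread('pics/'+n+'9.png')
    if n=='side': cv2.imwrite('pics/side9z.png',cv2.resize(im[60:190,200:350],None,fx=4.5,fy=4.5,interpolation=cv2.INTER_CUBIC))
    Q=P.reshape(-1,3)
    X=Q[(abs(Q[:,0]-.546)<.03)&(abs(Q[:,1]+.246)<.03)&(Q[:,2]>.09)&(Q[:,2]<.12)]
    print(n,len(X),np.percentile(X[:,2],[10,50,90]))
print(s['position'],s['wrist_force'])
E
```

```text
t: 21.6
position: [0.5452, -0.2465, 0.1333]
eef_rot: [-0.21, 0.978, -0.0, 0.0]
wrist_force: [-0.5, -0.5, -1.2]
width: 0.16
t: 21.9
position: [0.5453, -0.2466, 0.1332]
eef_rot: [-0.21, 0.978, -0.0, 0.0]
wrist_force: [-0.3, 0.3, 6.4]
width: 0.157
side 248 [0.09872288 0.10458352 0.11580937]
wrist 5830 [0.09988724 0.10443255 0.11245955]
[ 0.54529379 -0.24660496  0.13315029] [-1.1674623   0.68747101  4.9043131 ]
```

View pics/side9z.png

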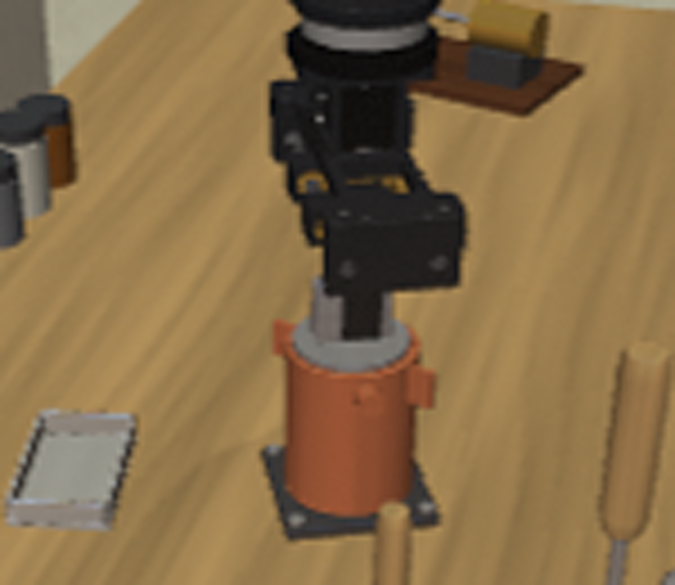

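```bash
python3 -m inch '[[0,[0,0,0],-4],[0,[0,0,0],-5],[0,[0,0,0],-5],[0,[0,0,0],0]]';python3 -m inch '[[0,[0,0,0],-5],[0,[0,0,0],-5],[0,[0,0,0],-5],[0,[0,0,0],0]]'
```

```text
t: 22.4
position: [0.5454, -0.2468, 0.1331]
eef_rot: [-0.089, 0.996, -0.001, 0.0]
wrist_force: [-1.2, 0.6, 5.8]
width: 0.156
t: 22.8
position: [0.5455, -0.2467, 0.1331]
eef_rot: [0.041, 0.999, -0.0, 0.0]
wrist_force: [-1.5, -0.7, 5.4]
width: 0.156
```

```bash
python3 -m inch '[[0,[0,0,0],-5],[0,[0,0,0],-5],[0,[0,0,0],-4],[0,[0,0,0],0],[0,[0,0,0],0]]'
python3 - <<'E'
from h import *
s=r.observe(); print(s['wrist_torque'],s['wrist_force'])
for n in ['side','wrist','top']:
    f,P,s=grab(n,n+'10.png'); np.save(n+'10.npy',P)
    im=cv2.imread('pics/'+n+'10.png')
    if n=='side': cv2.imwrite('pics/side10z.png',cv2.resize(im[60:190,200:350],None,fx=4.5,fy=4.5,interpolation=cv2.INTER_CUBIC))
    Q=P.reshape(-1,3)
    B=Q[(abs(Q[:,0]-.546)<.03)&(abs(Q[:,1]+.246)<.03)&(Q[:,2]>.136)&(Q[:,2]<.146)]
    if len(B)>10:print(n,len(B),cv2.minAreaRect(B[:,:2].astype(np.float32)*1000))
    X=Q[(abs(Q[:,0]-.546)<.03)&(abs(Q[:,1]+.246)<.03)&(Q[:,2]>.09)&(Q[:,2]<.12)]
    print(n,len(X),np.percentile(X[:,2],[10,50,90]))
print(s['position'],s['eef_rot'])
E
```

```text
t: 23.3
position: [0.5455, -0.2465, 0.1331]
eef_rot: [0.162, 0.987, -0.0, 0.001]
wrist_force: [-0.3, -0.2, 5.7]
width: 0.153
[ 0.16951039  0.31002658 -0.04054545] [-0.31431371 -0.24637342  5.73063652]
side 70 ((535.8384399414062, -239.68118286132812), (47.860267639160156, 21.342435836791992), 65.90934753417969)
side 263 [0.09881575 0.10422157 0.11571656]
wrist 3309 ((536.8154907226562, -246.36074829101562), (35.51091003417969, 34.22430419921875), 32.833683013916016)
wrist 6291 [0.09949714 0.10434942 0.11163373]
top 130 [0.09930805 0.1040437  0.10724951]
[ 0.54553864 -0.24651991  0.13311398] [ 1.61739711e-01  9.86833297e-01 -2.17442460e-05  5.55573691e-04]
```

View pics/wrist10.png

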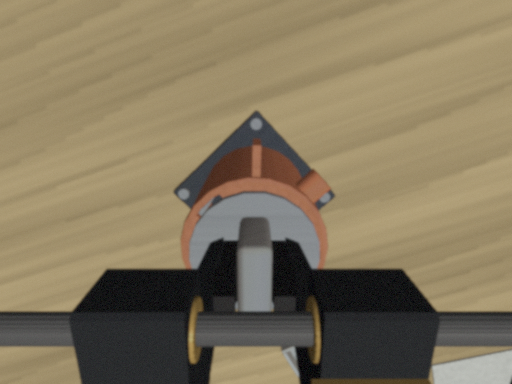

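View pics/side10z.png

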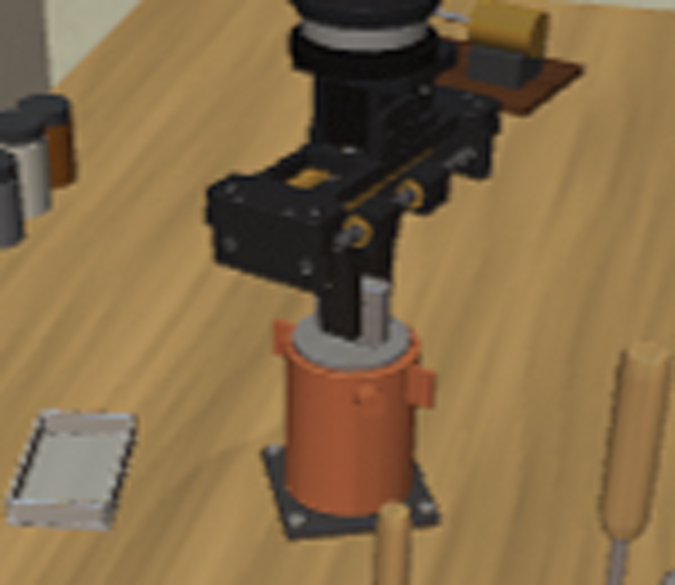

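View pics/top10.png

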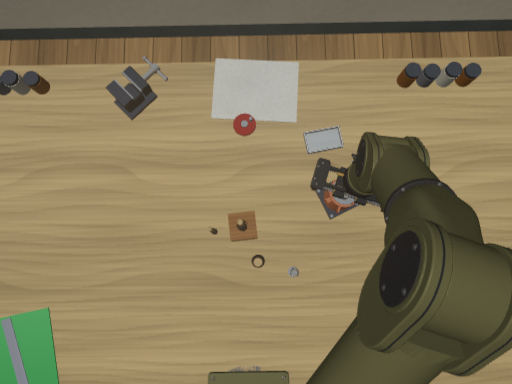

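```bash
python3 -m inch '[[0,[0,0,0],-1.5],[0,[0,0,0],0],[0,[0,0,0],0],[0,[0,0,0],0]]'
python3 - <<'E'
from h import *
f,P,s=grab('wrist','w11.png'); print(s['position'],s['eef_rot'],90-2*np.degrees(np.arcsin(s['eef_rot'][0])),s['width'])
im=cv2.imread('pics/w11.png'); cv2.imwrite('pics/w11z.png',cv2.resize(im[100:320,150:360],None,fx=2.7,fy=2.7,interpolation=cv2.INTER_CUBIC))
f,Q,s=grab('top','t11.png'); Q=Q.reshape(-1,3)
X=Q[(abs(Q[:,0]-.47)<.03)&(abs(Q[:,1]-.01)<.03)&(Q[:,2]>.12)&(Q[:,2]<.18)]; print('brush',len(X),X.min(0),X.max(0))
for c in ((.757,.004),(.705,-.213),(.35,-.12)):
    X=Q[(np.hypot(Q[:,0]-c[0],Q[:,1]-c[1])<.07)&(Q[:,2]>.004)&(Q[:,2]<.075)]; print(((X.min(0)+X.max(0))/2).round(3))
E
```

```text
t: 23.85
position: [0.5456, -0.2465, 0.1331]
eef_rot: [0.174, 0.985, -0.0, 0.001]
wrist_force: [-0.5, 0.3, 6.2]
width: 0.155
[ 0.54556465 -0.24647628  0.13312091] [ 1.74327562e-01  9.84687548e-01 -2.05901894e-05  5.78135549e-04] 69.92094244460826 0.1552568700028623
brush 43 [0.46267677 0.00365131 0.12545292] [0.47678825 0.0169642  0.17618164]
[0.757 0.002 0.017]
[ 0.704 -0.214  0.013]
[ 0.348 -0.117  0.038]
```

View pics/w11z.png

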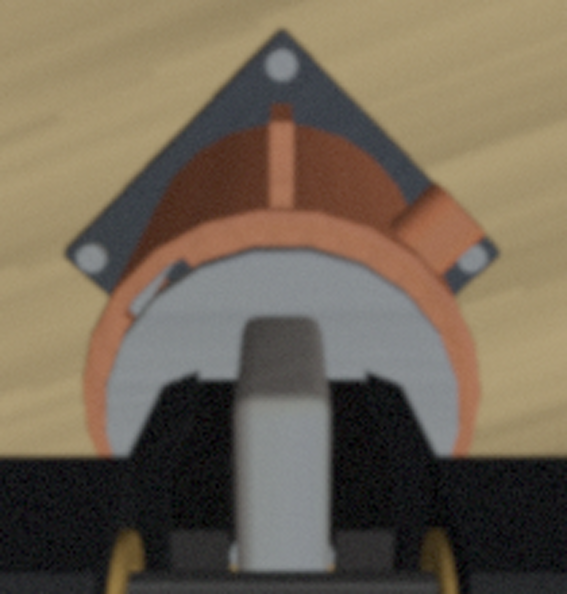

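The picture shows the fin at (282,160) and the grip bar's centre at (282,400), so the two are in line. The lid disc is flush on the rim.

```bash
python3 -c "
from cell import r
s=r.observe(); print(s['t'],s['width'],s['wrist_force']); print(r.finish_job())"
```

```text
23.95 0.1562166135515375 [-1.09815383  0.32807559  6.61299061]
the job is handed in; nothing more can be done
None
```

The job is done and was handed in at about 24 s.

**Brush:** I took the middle-sized brush from its stand and pushed it down to about 3–5 mm above the tank floor. I drew it up until the head stood about 20 mm above the rim with the tip still inside, pushed it down again to the same depth, and put it back. In the last top view it stands upright in the hole, with its centre near (0.470, 0.010).

**Lid:** The lugs went through the slots and the lid sits flat: its disc top measured 104 mm, where it should be about 105. I then turned it clockwise by about 44.5° (0.78 rad), well short of where the lock balls start at 1.04 rad. In the last wrist picture the grip bar lines up with the fin. The gripper was still holding it, with about 6 N pressing it down on the rim.

**Checks that disagreed:**
- **Camera offset:** The wrist camera put points about 2 mm off in y compared with the top and side cameras. I allowed for that.
- **Whistle:** In the last top view it read about 3 mm from its first measured place. The arm never went near it, so I take this as a measuring error from the arm being in view. The crank disc and tray read the same as before, within 2 mm.

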